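# Hang the lift-off gate of a spark guard on its pintles and shut it

## Robot

A 7-joint arm with a two-finger parallel gripper is mounted at the origin on a cart in front of the work surface, level with it; the furniture and walls round the work are solid. World frame = base frame: x ahead of the robot, y to its left, z up, the work surface at z = 0. Lengths are in m, angles in degrees, forces in N, time in s.
With the tool pointing down it reaches from about 0.4 to 0.85 m from the base axis. Payload 10.4 kg.
Tool frame: the origin (TCP) lies midway between the tips of the shut fingers; the grasp point (between the pads) lies 19 mm behind it; z points along the fingers, y is the line along which they close (so a half turn about z gives the same grasp; the last joint's range is limited). The gripper opens to 85 mm and grips with 20 to 120 N. Pads are 22 mm wide; open, the fingers measure 114 mm over their backs; the gripper's body (76 mm by 85 mm) begins 54 mm behind the grasp point. The pads swing forward as they close: fully open they stand 13 mm farther back than shut.
Start: joints at [-65.695, 19.034, -3.707, 83.658, 1.238, 77.344, -5.071], TCP at [0.27, 0.564, 0.231] pointing down, gripper open.
Joint ranges: [-148.97, 148.97], [-28.65, 121.19], [-84.17, 76.75], [9.2, 138.47], [-72.65, 252.65], [3.7, 117.97], [-149.18, 149.18]. Speed limits (degrees/s): [127.2, 127.2, 159.86, 159.86, 180, 180, 180].

## Interface

Orientations are given as [roll, pitch, yaw] about the fixed x, y, z axes, in that order (R = Rz(yaw) Ry(pitch) Rx(roll)).
In Python, from bench import r, vision gives the robot as it stands.
- The arm moves only by the tool servo_tool, never from a script. Its argument "rows" is a list of rows, each a list of 3 entries, a list of its own where there are three numbers: the turn, a rotation vector about the tool's x, y, z in rad, then the shift along the tool's x, y, z in cm, then the opening, from 0 (shut) to 1 (fully open). A call has 1 to 12 rows; each row shifts and turns the commanded pose from where the row before left it, along the tool's axes as they then stand; what a row does not reach is not made up. A row lasts 1/8 s, in which the tool goes at most 62.5 mm and 10.7 degrees, less where a joint would pass 70% of its speed; a pose out of reach is approached as far as the arm can. A call with a gripper value outside its range is refused whole. The fingers move at their own pace and stop on an object; "newtons" is the grip in N (left out, the last holds). Time passes only in rows, so rows that do not move let the fingers close. It gives the time, the measured TCP pose, the force, the opening and the grip force at its end, in the units of the state.
- r.get_state(): the state, without advancing time (a new reading comes with each control period).
- vision.read_camera(name): name is "side" or "top"; returns a dict with "frame" (480x640x3 uint8, blue, green, red), "K" (3x3 intrinsics, pixels), "R" (3x3) and "t" (3): a world point X has camera coordinates R X + t. Camera axes: x right, y down, z forward; pixel columns grow to the right and rows downward; lengths in m; the calibration is good to about 2 mm. A picture is of the moment at which its call begins. There is no depth.
- r.sign_off(): hands the job in; it is judged then, once.
The state is a dict: "t": time; "joint_positions": joint angles; "dq": joint speeds; "joint_torque": joint torques, N m; "tool_pos": TCP position; "eef_rot": TCP orientation; "ft_force": force on the tool from outside, world axes, zero at the start; "ft_torque": the same for the moment, N m; "finger_gap": finger opening in m; "finger_force": force on a finger pad.
Only numpy, scipy, OpenCV 4.12 (cv2) and the standard library are available. Lean on these libraries where they do the work, as an engineer would, in place of code of your own. Each camera call takes 0.05 s, during which the arm holds its last target. There are 200 camera calls.

## Task

Take the little steel gate out of its wooden rack, hang it on the two upright hinge pins of the spark guard with both knuckles fully down, then let go and push it shut until its free end lies under the keeper against the buffer. Hang it with the gate standing open, because the keeper blocks it from above when shut; leave the other things on the bench where they are.

Things in the scene. Friction and masses are not known exactly. Their poses are not given: they have to be found in the camera images.
- gate: Loose steel gate, 0.3-0.5 kg, 10 mm thick: bars round a 3 mm sheet, two knuckles on one side. Origin on the knuckle axis at the lower knuckle's underside; x to the free end, z up, y normal to the sheet. Stiles x 20..30 and 174..184, bottom rail z -14..-4, top rail z 112..132. Mass centre near x 90, z 60. Starts upright in the rack.
- gate_grip (a point): On the gate, middle of the top rail, x 95, z 122, 10 mm below its top edge: pinch the 10 mm thick rail from above, fingers closing along the gate's y. Gripped with about 100 N the gate stays put in the fingers at contact forces up to 10 N.
- gate_end (a point): On the gate, in its free-end stile: x 179, z 122 of the gate.
- upper_knuckle (a point): On the gate, on the knuckle axis at the underside of the upper knuckle: z 84 of the gate. Both knuckles: outer diameter 28, plain bore 12.4 right through, 18 high (z 0..18 and z 84..102 of the gate).
- frame: Spark guard, fixed: base plate 8 mm thick, hinge post, latch post, sheets 100 high round back and sides. Origin at table height under the nominal hinge axis; y along the doorway from hinge to latch post, x into the guard, away from the robot, z up. The gate swings outwards (-x); shut, its x is along the frame's y. A pipe stands inside.
- hinge_nominal (a point): Nominal foot of the lower pin, 34 mm above the table: the shoulder where the lower knuckle rests. THE PINS' LEAF IS BOLTED IN SLOTS: both pins together really stand up to 9 mm to either side of this point along the frame's y (never along x). Find them by touch or sight. The hung gate turns easily, stays where left, has 1.2 mm play and clears the base plate by 12 mm.
- upper_nominal (a point): The same for the upper pin: its nominal foot (shoulder), 118 mm above the table. Each pin is 10 mm thick, 22 high, slightly chamfered, flat top 7.6 across. Knuckles drop over only within about 2 mm of the pin; else they land on the pin tops, 22 mm too high.
- approach (a point): Nominal hinge axis, 66 mm above the table: 10 mm over the lower pin's top. The upper shoulder's arm (10 mm thick, underside 108 mm above the table, reaching to the frame's -y) hangs over the lower pin, so bring the gate in from the side with its origin 58 to 88 mm above the table, then straight down to 34.
- keeper (a point): Underside of the keeper tab on the latch post, 180 mm above the table (its top at 186), over the shut gate's free end, 26 mm long along y, reaching 16 mm in front of the gate's mid plane. The hung gate's top edge is at 166 mm and passes under it. A gate turned 0.5 rad or more from shut is clear of it.
- buffer (a point): Front face of the rubber buffer on the latch post, 140 mm above the table, x +6 in the frame. The shut gate's back rests against it (gate mid plane at frame x about 0).
- rack: Wooden rack, fixed, base 150x70x10: two pairs of cheeks 46 mm high with a 12 mm slot along its x, holding the gate's bottom rail. Origin at table height under the middle; the gate's x lies along the rack's x, gate x 102 over the middle. Lift the gate straight up 50 mm to clear it.
- paste_tin: Bystander: round tin, 69 across, 55 high; origin in its underside.
- tape_measure: Bystander: tape measure 41x78x62; origin in its underside.
- coupon: Bystander: flat steel strip 40x120x10; origin in its underside.
- nozzle: Bystander: upright copper tube, 25 across, 62 high; origin in its underside.

How it is judged:
By the outcome, as a careful person would: the job done as asked, in the order asked, and still so for the second after the job is handed in, with the robot touching nothing.
It also fails if it takes over 67 s, if anything falls off the work surface, if the arm or the gripper's body presses on something with over 40 N, if the wrist force passes 120 N, or if a joint passes its speed limit or range.

## Working session

There is one attempt and no reset: what is moved stays moved. The work goes in short steps, Python scripts to look and compute and a tool call to move; the robot and the scene stay as the last step left them, time stands still between calls to the robot, and variables do not carry over. Pictures are saved under pics/ and viewed, at most 10 in all, crops included, and the job is handed in when it is done.

Besides the shell and the picture viewer there is one more tool, called after ">>>" as name(argument=value, ...) on one line, values as JSON. servo_tool: Moves the arm, as the interface text tells. Its arguments: {"type":"object","properties":{"rows":{"type":"array","items":{"type":"array"}},"newtons":{"type":"number"}},"required":["rows"]}

```bash
mkdir -p pics; ls
python3 - <<'E'
from bench import r, vision
import cv2
for n in ("side","top"):
    d=vision.read_camera(n); cv2.imwrite(f"pics/{n}0.png",d["frame"]); print(n,d["K"],d["R"],d["t"])
print(r.get_state())
E
```

```text
pics
side [[452.28704459   0.         315.25486557]
 [  0.         452.28704459 235.53856489]
 [  0.           0.           1.        ]] [[ 0.93041552 -0.3663885  -0.00929627]
 [-0.24580145 -0.60497785 -0.75735292]
 [ 0.27186136  0.70693795 -0.65293961]] [-0.41969761  0.2953194   1.09341443]
top [[511.80249799   0.         322.65585163]
 [  0.         511.80249799 240.47689498]
 [  0.           0.           1.        ]] [[ 0.02186384 -0.99972162  0.00886888]
 [-0.98519637 -0.02305317 -0.16987251]
 [ 0.17002967 -0.00502352 -0.98542614]] [0.07697543 0.51227395 1.08750922]
{'t': 0.1, 'joint_positions': array([-65.69590592,  19.06818922,  -3.70817898,  83.69969871,
         1.23765887,  77.34187028,  -5.071839  ]), 'dq': array([-0.01971436, -0.09691981,  0.05682545, -0.05050372,  0.00264093,
        0.02925116,  0.13052   ]), 'joint_torque': array([ 7.13488716e-04, -6.26748705e+01,  4.85166698e-02, -3.92432678e+01,
        1.62525085e-02,  6.87665306e-03,  1.30973274e-05]), 'tool_pos': array([0.26989782, 0.56336893, 0.23060978]), 'eef_rot': array([-1.79930147e+02,  2.74612791e-03,  1.54402030e+02]), 'ft_force': array([ 0.10596508, -0.29828806,  0.42922765]), 'ft_torque': array([-0.02937101, -0.03348296, -0.03220105]), 'finger_force': 0.0, 'finger_gap': 0.08550036674045254}
```

View pics/side0.png

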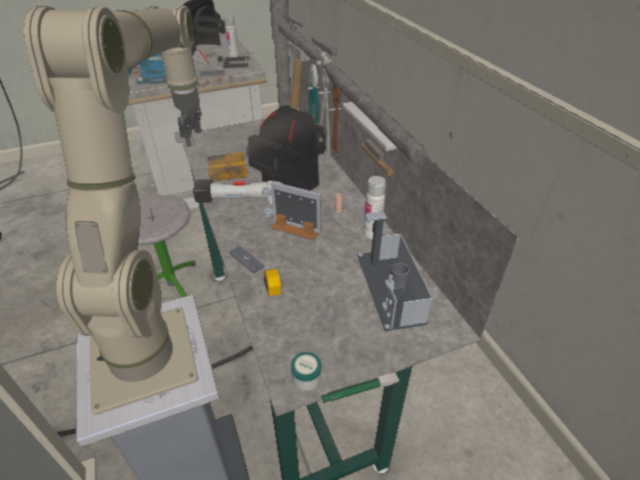

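View pics/top0.png

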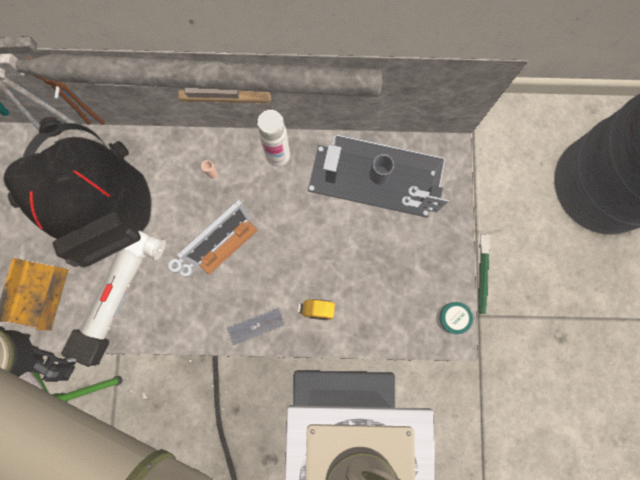

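Overview: in the top view the gate is in the rack near (212,240) with its knuckles at (180,267). The guard is near (380,175), with the pins' knuckle-like eyes at (412,195) and the latch post at about (332,155).

Run:
```python
import cv2,numpy as np
t=cv2.imread("pics/top0.png");s=cv2.imread("pics/side0.png")
def c(im,x,y,w,h,W,H): return cv2.resize(im[y:y+h,x:x+w],(W,H),interpolation=cv2.INTER_CUBIC)
# frame: top 300..460 x130..220 (5x ->800x300... use 160x60?), 
cv2.imwrite("pics/c1.png",np.hstack([c(t,160,195,100,150,400,600),c(s,260,170,100,150,400,600)]))
cv2.imwrite("pics/c2.png",np.vstack([c(t,300,130,160,90,534,300),c(s,345,190,160,90,534,300)]) if 0 else np.hstack([c(t,370,170,80,60,400,300),c(t,300,130,80,60,400,300)]) if 0 else np.vstack([np.hstack([c(t,370,170,80,60,400,300),c(t,300,130,80,60,400,300)]),np.hstack([c(s,365,265,80,60,400,300),c(s,350,205,80,60,400,300)])]))
```

```text
(no output)
```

View pics/c1.png

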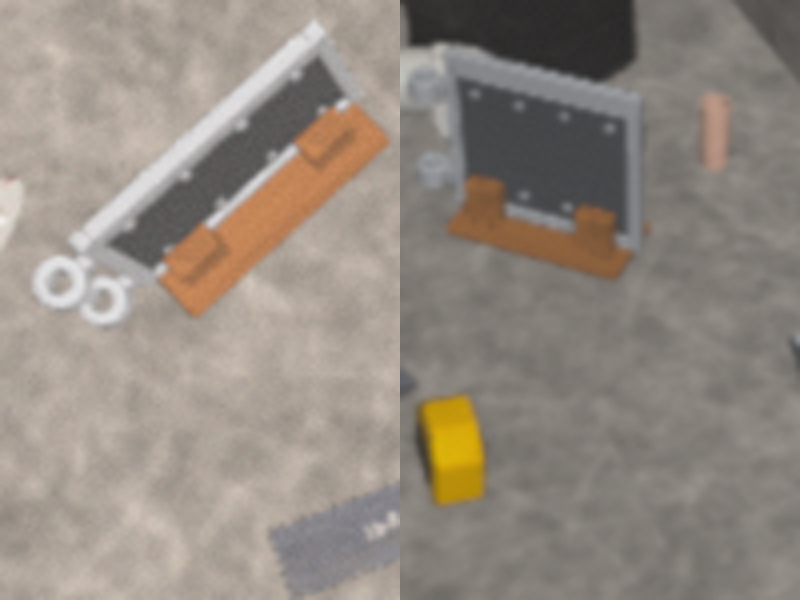

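View pics/c2.png

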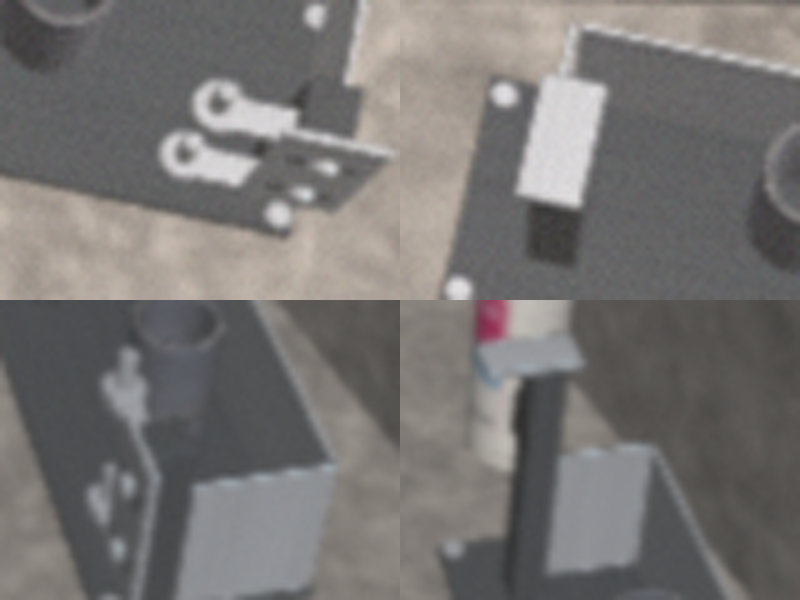

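c1: gate knuckle rings are at top px (175,265.5) upper and (186.3,270.5) lower, with rail top ends at (180,255) and (239.3,203). c2: pin spots are at top px (413.6,190.6) and (406.8,200), and side-view pin tops at (390.6,276) and (387,298.4). The keeper tab is clearly visible.

```bash
cat > h.py <<'E'
import numpy as np,cv2
from bench import r,vision
CAM={}
def cam(n,save=None):
    d=vision.read_camera(n); CAM[n]=d
    if save: cv2.imwrite(save,d["frame"])
    return d
def bp(d,u,v,z):
    R,t=np.array(d["R"]),np.array(d["t"]); ray=R.T@np.linalg.inv(d["K"])@[u,v,1]; c=-R.T@t
    return c+ray*(z-c[2])/ray[2]
def pr(d,X):
    p=d["K"]@(np.array(d["R"])@np.asarray(X,float)+np.array(d["t"]).ravel()); return p[:2]/p[2]
E
python3 - <<'E'
from h import *
T=cam("top");S=cam("side");p=lambda *a:print(a[0],np.round(bp(*a[1:])*1000,1))
p("gate up knuckle",T,175,265.5,.126);p("low",T,186.3,270.5,.042)
p("rail A",T,180,255,.156);p("rail B",T,239.3,203,.156)
for n,u,v in(("FL",311.6,188),("FR",425.6,212.6),("BL",320.8,149),("BR",433,173)):p(n,T,u,v,.009)
p("up spot@140",T,413.6,190.6,.140);p("up spot@118",T,413.6,190.6,.118)
p("low spot@56",T,406.8,200,.056);p("low @34",T,406.8,200,.034)
p("S up top",S,390.6,276,.140);p("S low top",S,387,298.4,.056);p("S up base",S,390,284,.118);p("S low base",S,385,305,.034)
for n,u,v in (("k1",406,147),("k2",420,147),("k3",416,171.5),("k4",403,169)): p(n,T,u-80+0,v,.186)
E
```

```text
gate up knuckle [437.8 386.6 126. ]
low [437.1 385.   42. ]
rail A [455.3 369.8 156. ]
rail B [563.5 258.2 156. ]
FL [639.2 116.7   9. ]
FR [ 587.1 -147.3    9. ]
BL [734.4  97.5   9. ]
BR [ 682.3 -165.8    9. ]
up spot@140 [602.2 -95.7 140. ]
up spot@118 [608.3 -99.8 118. ]
low spot@56 [603.7 -96.   56. ]
low @34 [609.4 -99.8  34. ]
S up top [610.7 -97.8 140. ]
S low top [611.  -95.6  56. ]
S up base [ 608.6 -103.2  118. ]
S low base [606.6 -97.2  34. ]
k1 [674.7  86.7 186. ]
k2 [675.4  58.9 186. ]
k3 [624.5  66.  186. ]
k4 [629.   91.7 186. ]
```

Run:
```python
import cv2,numpy as np
t=cv2.imread("pics/top0.png");s=cv2.imread("pics/side0.png")
def c(im,x,y,w,h,k): return cv2.resize(im[y:y+h,x:x+w],None,fx=k,fy=k,interpolation=cv2.INTER_NEAREST)
a=c(t,398,180,25,30,16);b=c(s,376,268,25,30,16);cv2.imwrite("pics/c3.png",np.hstack([a,b]))
```

```text
(no output)
```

View pics/c3.png

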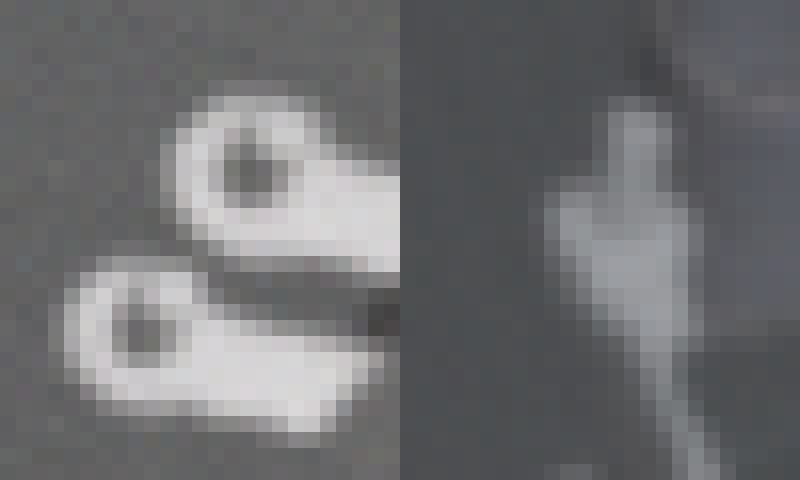

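c3: the dark blobs at top px (413,190) and (406.3,200) are the pins' camera-facing sides. Together with the side view, the pins come out at about (0.609,-0.099). Next I check the heights of the hose and helmet for a safe path.

Run:
```python
from h import *
T=cam("top");S=cam("side")
P=[d["K"]@np.c_[np.array(d["R"]),np.array(d["t"]).ravel()] for d in(T,S)]
for n,a,b in(("hose tip right",(155,245),(268,188)),("black end",(85,347),(203,190)),("red mark",(107,292),(239,184)),("helmet front corner",(135,240),(318,183)),("helmet top",(95,180),(290,112)),("keeper nearR",(416.-80,171),(464-0,0)),("bottle cap",(270,120),(376,182))):
    X=cv2.triangulatePoints(P[0],P[1],np.float64(a),np.float64(b)).ravel();X=X[:3]/X[3];print(n,np.round(X*1000),np.round(pr(T,X)),np.round(pr(S,X)))
s=r.get_state();print(s["tool_pos"],s["eef_rot"])
```

```text
hose tip right [474. 443.  90.] [154. 250.] [272. 187.]
black end [269. 591.  38.] [ 85. 347.] [203. 190.]
red mark [386. 545.  61.] [107. 292.] [239. 184.]
helmet front corner [565. 485.  50.] [144. 212.] [294. 185.]
helmet top [558. 475. 323.] [ 95. 179.] [290. 112.]
keeper nearR [573.  10. 733.] [418.  44.] [375.  -1.]
bottle cap [721. 199. 201.] [270. 121.] [377. 182.]
[0.26998015 0.56356955 0.23108026] [-1.79977866e+02  8.39593981e-04  1.54401425e+02]
```

>>> servo_tool(rows=[[[0,0,0],[-2.53,-2.97,-2.33],1],[[0,0,0],[-2.53,-2.97,-2.33],1],[[0,0,0],[-2.53,-2.97,-2.33],1],[[0,0,0],[-3.79,-0.96,0],1],[[0,0,0],[-3.79,-0.96,0],1],[[0,0,0],[-3.79,-0.96,0],1],[[0,0,0],[-3.79,-0.96,0],1],[[0,0,0],[-3.0,0.29,0],1],[[0,0,0],[-3.0,0.29,0],1],[[0,0,0],[-3.0,0.29,0],1],[[0,0,0.175],[0,0,0],1],[[0,0,0.174],[0,0,0],1]])

```text
t: 1.8
tool_pos: [0.5054, 0.319, 0.3009]
eef_rot: [-180.0, -0.0, 134.0]
ft_force: [-0.5, -0.9, 0.4]
finger_gap: 0.0853
finger_force: 0.0
```

>>> servo_tool(rows=[[[0,0,0],[0,0,3.5],1],[[0,0,0],[0,0,3.5],1],[[0,0,0],[0,0,3.5],1],[[0,0,0],[0,0,3.5],1],[[0,0,0],[0,0,2],1],[[0,0,0],[0,0,1.4],1],[[0,0,0],[0,0,0],1],[[0,0,0],[0,0,0],0.3],[[0,0,0],[0,0,0],0.3],[[0,0,0],[0,0,0],0.3]], newtons=100)

```text
t: 3.05
tool_pos: [0.5053, 0.3196, 0.1278]
eef_rot: [179.9, -0.0, 134.4]
ft_force: [-0.3, 0.7, -1.4]
finger_gap: 0.0322
finger_force: 0.0
```

Run:
```python
from h import *
t=cam("top")["frame"];s=cam("side")["frame"]
c=lambda im,x,y,w,h,k: cv2.resize(im[y:y+h,x:x+w],None,fx=k,fy=k,interpolation=cv2.INTER_CUBIC)
cv2.imwrite("pics/g1.png",np.hstack([c(t,160,180,100,120,4),c(s,250,130,100,120,4)]))
```

```text
(no output)
```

View pics/g1.png

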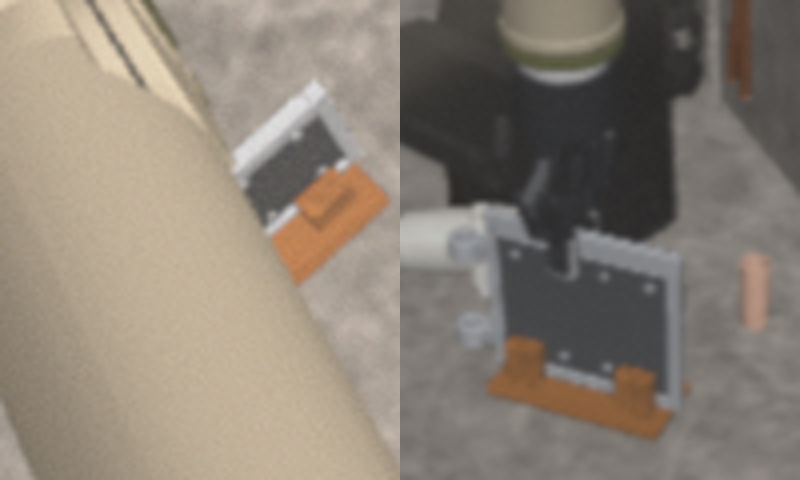

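Fingers straddle the top rail near its middle; the arm hides the top view here. Now closing and lifting.

>>> servo_tool(rows=[[[0,0,0],[0,0,0],0.1],[[0,0,0],[0,0,0],0],[[0,0,0],[0,0,0],0],[[0,0,0],[0,0,0],0],[[0,0,0],[0,0,0],0],[[0,0,0],[0,0,0],0]], newtons=100)

```text
t: 3.9
tool_pos: [0.5053, 0.3196, 0.1276]
eef_rot: [179.9, 0.0, 134.4]
ft_force: [2.4, 2.4, 4.6]
finger_gap: 0.0081
finger_force: 99.0
```

>>> servo_tool(rows=[[[0,0,0],[0,0,-1],0],[[0,0,0],[0,0,-2],0],[[0,0,0],[0,0,-3],0],[[0,0,0],[0,0,-4],0],[[0,0,0],[0,0,-4],0],[[0,0,0],[0,0,-4],0],[[0,0,0],[0,0,-2],0],[[0,0,0],[-2.5,-3.16,0],0],[[0,0,0],[-2.5,-3.16,0],0],[[0,0,0],[-2.5,-3.16,0],0],[[0,0,0],[-2.5,-3.16,0],0],[[0,0,0],[-2.5,-3.16,0],0]])

```text
t: 5.4
tool_pos: [0.4783, 0.1176, 0.3265]
eef_rot: [-179.8, -0.1, 134.4]
ft_force: [0.4, 0.3, -4.1]
finger_gap: 0.0081
finger_force: 98.2
```

>>> servo_tool(rows=[[[0,0,0.175],[0,0,0],0],[[0,0,0.175],[0,0,0],0],[[0,0,0.175],[0,0,0],0],[[0,0,0.175],[0,0,0],0],[[0,0,0.175],[0,0,0],0],[[0,0,0.175],[0,0,0],0],[[0,0,0.175],[0,0,0],0],[[0,0,0.175],[0,0,0],0],[[0,0,0.175],[0,0,0],0],[[0,0,0.175],[0,0,0],0],[[0,0,0.175],[0,0,0],0],[[0,0,0.175],[0,0,0],0]])

```text
t: 6.9
tool_pos: [0.4785, 0.1189, 0.3264]
eef_rot: [180.0, 0.2, 13.7]
ft_force: [-0.9, -0.1, -3.5]
finger_gap: 0.0083
finger_force: 98.3
```

>>> servo_tool(rows=[[[0,0,0.175],[0,0,0],0],[[0,0,0.175],[0,0,0],0],[[0,0,0.175],[0,0,0],0],[[0,0,0.07],[0,0,0],0],[[0,0,0],[0,0,0],0]])

```text
t: 7.52
tool_pos: [0.4788, 0.1191, 0.3266]
eef_rot: [179.9, 0.1, -20.0]
ft_force: [-0.2, 0.5, -4.7]
finger_gap: 0.0081
finger_force: 98.3
```

>>> servo_tool(rows=[[[0,0,0],[1.45,4.0,0],0],[[0,0,0],[1.45,4.0,0],0],[[0,0,0],[1.45,4.0,0],0],[[0,0,0],[1.45,4.0,0],0],[[0,0,0],[0,0,4],0],[[0,0,0],[0,0,4],0],[[0,0,0],[0,0,4],0],[[0,0,0],[0,0,2],0],[[0,0,0],[0,0,1],0],[[0,0,0],[0,0,0],0],[[0,0,0],[0,0,0],0]])

```text
t: 8.9
tool_pos: [0.4799, -0.0507, 0.1781]
eef_rot: [-180.0, -0.1, -20.0]
ft_force: [0.1, 0.2, -5.1]
finger_gap: 0.0085
finger_force: 98.2
```

Run:
```python
from h import *
T=cam("top","pics/top2.png");S=cam("side","pics/side2.png")
t=T["frame"];s=S["frame"]
c=lambda im,x,y,w,h,k: cv2.resize(im[y:y+h,x:x+w],None,fx=k,fy=k,interpolation=cv2.INTER_NEAREST)
cv2.imwrite("pics/h1.png",np.hstack([c(t,378,175,50,75,8),c(s,355,250,50,75,8)]))
p=r.get_state()["tool_pos"];print(p)
K=p+np.array([95*.9397,-95*.342,0])/1000
for dz in(-.1036,-.0856,-.0196,-.0016):
    k=K+[0,0,dz]; print(dz,k,pr(T,k),pr(S,k))
```

```text
[ 0.47987165 -0.0506655   0.17806115]
-0.1036 [ 0.56914315 -0.0831555   0.07446115] [402.42591799 213.22442078] [370.61110927 294.74866507]
-0.0856 [ 0.56914315 -0.0831555   0.09246115] [403.79448089 211.35137261] [371.12034063 289.90374277]
-0.0196 [ 0.56914315 -0.0831555   0.15846115] [409.21639072 203.9308161 ] [373.08183116 271.24175535]
-0.0016 [ 0.56914315 -0.0831555   0.17646115] [410.81618534 201.74129862] [373.64409848 265.89223898]
```

View pics/h1.png

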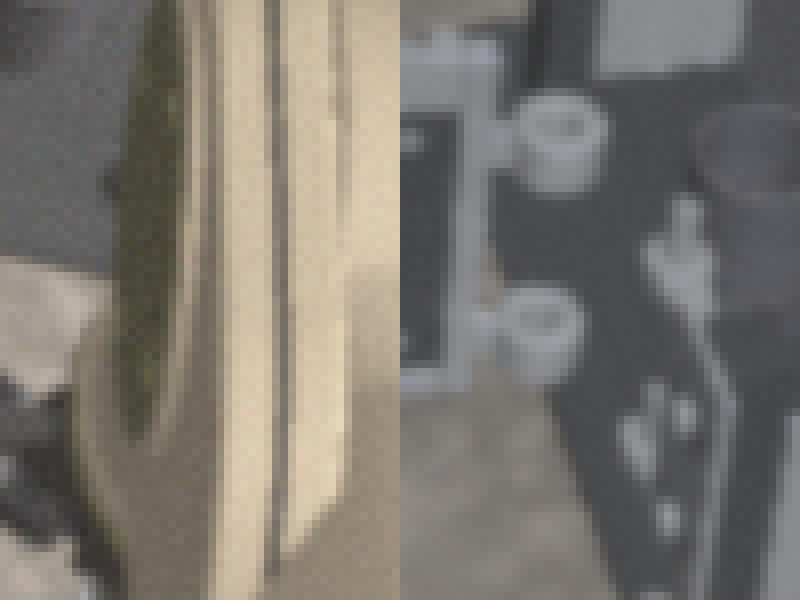

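h1: side-view knuckle bores are at (374.5,265.1) upper and (372.6,289.5) lower. Pins are at column 390.25 (top row ~274) upper and column 386.5 (top row ~297.6) lower. I'll convert this relative to the predicted knuckles.

Run:
```python
from h import *
S=cam("side")
g=S["frame"].astype(float).mean(2)
print(np.round(g[270:286,386:396]).astype(int)); print(np.round(g[294:303,382:392]).astype(int))
b=np.array([1.2,-.6])
for n,u,v,z in(("up",390.25,274,.14),("low",386.5,297.6,.056)):
    print(n,bp(S,u-b[0],v-b[1],z), bp(S,u,v,z))
J=[(pr(S,[.609+a,-.099+c,.14])-pr(S,[.609,-.099,.14])) for a,c in((.001,0),(0,.001))];print(J, pr(S,[.609,-.099,.14]),pr(S,[.609,-.099,.118]))
```

```text
[[ 74  74  74  73  70  70  81  85  87  91]
 [ 74  75  74  74  69  66  73  88  91  93]
 [ 74  75  74  75  70  63  69  81  93  96]
 [ 74  75  76  76  76  68  67  74  85  95]
 [ 72  76  81  93 104  95  79  74  80  87]
 [ 74  76  89 114 132 127 106  83  78  82]
 [ 75  77  92 117 139 139 120  88  77  82]
 [ 76  77  91 119 135 134 111  85  78  82]
 [ 80  85  97 119 134 128 105  82  77  81]
 [ 99 105 109 122 133 127 107  86  80  81]
 [125 128 120 127 134 133 124 108  86  80]
 [140 139 125 130 136 138 138 128 101  84]
 [141 144 136 136 140 143 148 139 109  89]
 [129 145 148 147 148 152 153 140 109  90]
 [111 134 149 152 154 154 149 132 100  87]
 [101 122 147 151 152 152 147 130  99  85]]
[[ 75  76  75  76  76  75  77  79  81  85]
 [ 75  76  76  76  76  76  78  78  80  81]
 [ 75  75  76  75  78  78  76  76  79  80]
 [ 74  74  77  83  93  96  83  72  78  80]
 [ 75  76  78  96 119 121  96  77  81  81]
 [ 75  75  79  96 122 123  99  97 102  90]
 [ 75  76  80  95 115 115 101 119 133 116]
 [ 80  88  96 100 114 109  98 122 148 134]
 [ 94 118 124 115 115 104  93 117 143 129]]
up [ 0.60953909 -0.09216415  0.14      ] [ 0.61322944 -0.09145713  0.14      ]
low [ 0.60726939 -0.09339949  0.056     ] [ 0.61107443 -0.09274962  0.056     ]
[array([ 0.36474646, -0.11141618]), array([-0.19912974, -0.27552579])] [390.2101576  276.53596267] [389.3250347  282.78356528]
```

>>> servo_tool(rows=[[[0,0,0],[1.05,0.01,0],0],[[0,0,0],[1.05,0.01,0],0],[[0,0,0],[1.05,0.02,0],0],[[0,0,0],[1.05,0.01,0.3],0],[[0,0,0],[0,0,0.2],0],[[0,0,0],[0,0,0],0]])

```text
t: 9.8
tool_pos: [0.5183, -0.0656, 0.1717]
eef_rot: [180.0, 0.1, -20.0]
ft_force: [0.4, -0.0, -5.2]
finger_gap: 0.0085
finger_force: 98.3
```

Run:
```python
from h import *
T=cam("top","pics/top3.png");S=cam("side","pics/side3.png")
s=S["frame"]
c=lambda im,x,y,w,h,k: cv2.resize(im[y:y+h,x:x+w],None,fx=k,fy=k,interpolation=cv2.INTER_NEAREST)
cv2.imwrite("pics/h2.png",c(s,365,255,50,60,10))
p=r.get_state()["tool_pos"];print(p)
K=p+np.array([95*.9397,-95*.342,0])/1000
for dz in(-.1036,-.0856,-.0196,-.0016):
    k=K+[0,0,dz]; print(dz,k,pr(S,k))
```

```text
[ 0.51839764 -0.06542932  0.17213377]
-0.1036 [ 0.60766914 -0.09791932  0.06853377] [386.74494647 296.10780534]
-0.0856 [ 0.60766914 -0.09791932  0.08653377] [387.41979829 291.29369111]
-0.0196 [ 0.60766914 -0.09791932  0.15253377] [390.01878847 272.75356843]
-0.0016 [ 0.60766914 -0.09791932  0.17053377] [390.76366587 267.43992063]
```

View pics/h2.png

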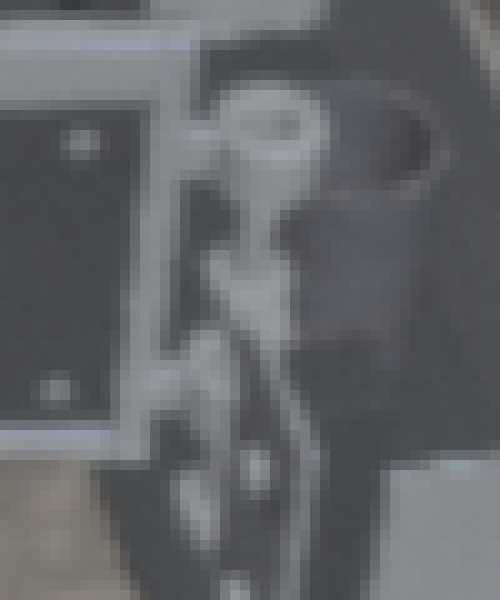

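h2: the upper knuckle (axis column ≈390.3 at pin height) sits right over the upper pin (≈390.4), and the rows agree within about 0.3 px. Lowering carefully.

>>> servo_tool(rows=[[[0,0,0],[0.03,0.0,0.4],0],[[0,0,0],[0,0,0.4],0],[[0,0,0],[0,0,0.3],0],[[0,0,0],[0,0,0.2],0],[[0,0,0],[0,0,0.2],0],[[0,0,0],[0,0,0],0]])

```text
t: 10.65
tool_pos: [0.5189, -0.0656, 0.1571]
eef_rot: [180.0, 0.0, -20.0]
ft_force: [0.1, 0.0, -4.3]
finger_gap: 0.0077
finger_force: 98.3
```

>>> servo_tool(rows=[[[0,0,0],[0,0,0.1],0],[[0,0,0],[0,0,0.1],0],[[0,0,0],[0,0,0.1],0],[[0,0,0],[0,0,0],0]])

```text
t: 11.15
tool_pos: [0.5189, -0.0657, 0.1541]
eef_rot: [-180.0, 0.0, -20.0]
ft_force: [0.7, 0.3, -4.0]
finger_gap: 0.0085
finger_force: 98.3
```

>>> servo_tool(rows=[[[0,0,0],[0,0,0.2],0],[[0,0,0],[0,0,0.2],0],[[0,0,0],[0,0,0.2],0],[[0,0,0],[0,0,0.2],0],[[0,0,0],[0,0,0.2],0],[[0,0,0],[0,0,0.2],0],[[0,0,0],[0,0,0],0]])

```text
t: 12.02
tool_pos: [0.5188, -0.0656, 0.142]
eef_rot: [180.0, 0.0, -20.0]
ft_force: [-0.1, -0.5, -4.4]
finger_gap: 0.0084
finger_force: 98.3
```

>>> servo_tool(rows=[[[0,0,0],[0,0,0.1],0],[[0,0,0],[0,0,0.1],0],[[0,0,0],[0,0,0.1],0],[[0,0,0],[0,0,0.1],0],[[0,0,0],[0,0,0],0]])

```text
t: 12.65
tool_pos: [0.5189, -0.0656, 0.1381]
eef_rot: [-180.0, 0.0, -20.0]
ft_force: [0.9, -0.3, -4.0]
finger_gap: 0.0082
finger_force: 98.3
```

>>> servo_tool(rows=[[[0,0,0],[0,0,0.05],0],[[0,0,0],[0,0,0.05],0],[[0,0,0],[0,0,0.05],0],[[0,0,0],[0,0,0],0]])

```text
t: 13.15
tool_pos: [0.519, -0.0656, 0.1371]
eef_rot: [-180.0, -0.0, -20.0]
ft_force: [-5.6, 1.7, 4.5]
finger_gap: 0.0084
finger_force: 99.8
```

Force rose by 8.5 N at a TCP height matching origin 33.5 mm, so it is seated. Releasing and backing up.

>>> servo_tool(rows=[[[0,0,0],[0,0,0],0.15],[[0,0,0],[0,0,0],0.3],[[0,0,0],[0,0,0],0.5],[[0,0,0],[0,0,0],0.5],[[0,0,0],[0,0,0],0.5],[[0,0,0],[0,0,-1],0.5],[[0,0,0],[0,0,-2],0.5],[[0,0,0],[0,0,-3],0.5],[[0,0,0],[0,0,-3],0.5],[[0,0,0],[0,0,0],0.5]])

```text
t: 14.4
tool_pos: [0.5203, -0.0658, 0.2296]
eef_rot: [-179.9, -0.2, -20.0]
ft_force: [-0.2, 0.3, 0.9]
finger_gap: 0.0426
finger_force: 0.0
```

Run:
```python
from h import *
S=cam("side","pics/side4.png");T=cam("top","pics/top4.png")
c=lambda im,x,y,w,h,k: cv2.resize(im[y:y+h,x:x+w],None,fx=k,fy=k,interpolation=cv2.INTER_NEAREST)
cv2.imwrite("pics/h3.png",c(S["frame"],290,220,130,100,6))
H=np.array([.6085,-.098,0])
print([np.round(pr(S,H+[0,0,z]),1) for z in(.034,.052,.118,.136)],np.round(pr(S,H+[-.184*.94,.184*.342,.166]),1))
```

```text
[array([385.8, 305. ]), array([386.4, 300.4]), array([388.9, 282.6]), array([389.7, 277.5])] [313.9 270.7]
```

View pics/h3.png

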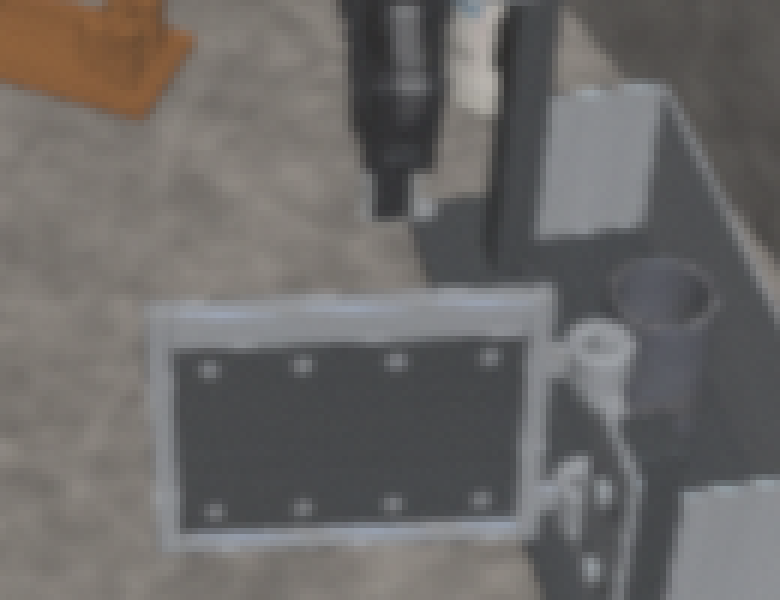

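h3: gate hangs with the upper knuckle top at (389.8,277), against (389.7,277.5) predicted for fully seated, and the pin shows in the bore. Next I plan the shutting arc.

Run:
```python
from h import *
H=np.array([608.5,-98]);s=115;y=np.radians(-20)
tx=np.array([np.cos(y),np.sin(y)]);ty=np.array([np.sin(y),-np.cos(y)])
def P(th,extra=0):
    a=np.radians(th);f=np.radians(160-th);d=5+14.5*np.cos(f)+11*np.sin(f)+extra
    return H+s*np.array([np.cos(a),np.sin(a)])+d*np.array([-np.sin(a),np.cos(a)])
q=r.get_state()["tool_pos"][:2]*1000
for th,e in [(160,35),(160,8)]+[(t,0) for t in range(155,79,-5)]+[(78.8,0)]:
    p=P(th,e);print(th,np.round(p),"cm",np.round([(p-q)@tx/10,(p-q)@ty/10],2));q=p
```

```text
160 [ 482. -110.] cm [-1.98  5.43]
160 [491. -85.] cm [ 0.  -2.7]
155 [496. -68.] cm [-0.13 -1.72]
150 [498. -59.] cm [-0.06 -0.94]
145 [502. -50.] cm [ 0.02 -0.96]
140 [506. -41.] cm [ 0.1  -0.96]
135 [511. -33.] cm [ 0.19 -0.97]
130 [517. -25.] cm [ 0.27 -0.96]
125 [524. -17.] cm [ 0.36 -0.94]
120 [531. -10.] cm [ 0.45 -0.92]
115 [539.  -4.] cm [ 0.54 -0.89]
110 [548.   2.] cm [ 0.63 -0.84]
105 [557.   7.] cm [ 0.71 -0.79]
100 [567.  11.] cm [ 0.79 -0.73]
95 [577.  15.] cm [ 0.86 -0.66]
90 [588.  17.] cm [ 0.93 -0.58]
85 [599.  18.] cm [ 0.99 -0.49]
80 [610.  18.] cm [ 1.04 -0.4 ]
78.8 [613.  18.] cm [ 0.26 -0.08]
```

>>> servo_tool(rows=[[[0,0,0],[-1,2.7,0],0.2],[[0,0,0],[-0.98,2.73,0],0],[[0,0,0],[0,0,0],0],[[0,0,0],[0,0,3],0],[[0,0,0],[0,0,3],0],[[0,0,0],[0,0,2.9],0],[[0,0,0],[0,0,0],0],[[0,0,0],[0,-1.35,0],0],[[0,0,0],[0,-1.35,0],0],[[0,0,0],[-0.13,-1.0,0],0],[[0,0,0],[0,-0.72,0],0]])

```text
t: 15.88
tool_pos: [0.4961, -0.0669, 0.138]
eef_rot: [-180.0, -0.0, -19.9]
ft_force: [-0.4, 0.3, 0.7]
finger_gap: 0.0001
finger_force: 0.2
```

>>> servo_tool(rows=[[[0,0,0],[-0.06,-0.94,0],0],[[0,0,0],[0.02,-0.96,0],0],[[0,0,0],[0.1,-0.96,0],0],[[0,0,0],[0.19,-0.97,0],0],[[0,0,0],[0.27,-0.96,0],0],[[0,0,0],[0.36,-0.94,0],0]])

```text
t: 16.62
tool_pos: [0.524, -0.0165, 0.1377]
eef_rot: [-180.0, 0.0, -20.0]
ft_force: [0.9, -0.2, 0.3]
finger_gap: 0.0001
finger_force: 0.2
```

>>> servo_tool(rows=[[[0,0,0],[0.45,-0.92,0],0],[[0,0,0],[0.54,-0.89,0],0],[[0,0,0],[0.63,-0.84,0],0],[[0,0,0],[0.71,-0.79,0],0],[[0,0,0],[0.79,-0.73,0],0],[[0,0,0],[0.86,-0.66,0],0],[[0,0,0],[0.93,-0.58,0],0],[[0,0,0],[0.5,-0.25,0],0],[[0,0,0],[0.49,-0.24,0],0],[[0,0,0],[0,0,0],0]])

```text
t: 17.88
tool_pos: [0.5994, 0.018, 0.1376]
eef_rot: [180.0, -0.0, -20.0]
ft_force: [-1.5, -0.7, -1.4]
finger_gap: -0.0001
finger_force: 0.6
```

>>> servo_tool(rows=[[[0,0,0],[0.3,-0.1,0],0],[[0,0,0],[0.3,-0.1,0],0],[[0,0,0],[0.3,-0.1,0],0],[[0,0,0],[0.2,-0.05,0],0],[[0,0,0],[0,0,0],0]])

```text
t: 18.5
tool_pos: [0.6108, 0.0177, 0.1377]
eef_rot: [180.0, 0.0, -20.0]
ft_force: [0.5, 0.9, -0.1]
finger_gap: -0.0002
finger_force: 0.1
```

Advancing in 1 mm steps until the buffer's force shows.

>>> servo_tool(rows=[[[0,0,0],[0.1,0,0],0],[[0,0,0],[0.1,0,0],0],[[0,0,0],[0.1,0,0],0],[[0,0,0],[0,0,0],0]])

```text
t: 19.0
tool_pos: [0.6136, 0.0166, 0.1377]
eef_rot: [-180.0, -0.0, -20.0]
ft_force: [0.5, -0.4, -0.1]
finger_gap: 0.0001
finger_force: 0.1
```

Run:
```python
from h import *
S=cam("side","pics/side5.png")
print(r.get_state()["tool_pos"],r.get_state()["ft_force"])
c=lambda im,x,y,w,h,k: cv2.resize(im[y:y+h,x:x+w],None,fx=k,fy=k,interpolation=cv2.INTER_NEAREST)
cv2.imwrite("pics/h4.png",c(S["frame"],345,195,100,120,5))
```

```text
[0.61352712 0.01661863 0.13767923] [-0.23141648 -0.28796756  0.62928255]
```

>>> servo_tool(rows=[[[0,0,0],[0.1,0,0],0],[[0,0,0],[0.1,0,0],0],[[0,0,0],[0,0,0],0]])

```text
t: 19.42
tool_pos: [0.6155, 0.016, 0.1377]
eef_rot: [-180.0, 0.0, -20.0]
ft_force: [0.2, -0.1, 0.5]
finger_gap: -0.0004
finger_force: 0.2
```

>>> servo_tool(rows=[[[0,0,0],[0.1,0,0],0],[[0,0,0],[0.1,0,0],0],[[0,0,0],[0,0,0],0]])

```text
t: 19.8
tool_pos: [0.6159, 0.016, 0.1376]
eef_rot: [180.0, 0.2, -20.0]
ft_force: [-9.5, 2.9, 6.0]
finger_gap: -0.0002
finger_force: 5.0
```

>>> servo_tool(rows=[[[0,0,0],[0.1,0,0],0],[[0,0,0],[0,0,0],0],[[0,0,0],[-0.3,0,0],0],[[0,0,0],[-1.5,0,0],0],[[0,0,0],[-3,0,0],0],[[0,0,0],[-4,0,0],0],[[0,0,0],[-4,0,-3],0],[[0,0,0],[-3,0,-4],0],[[0,0,0],[0,0,0],0]])

```text
t: 20.92
tool_pos: [0.4703, 0.0702, 0.2108]
eef_rot: [-179.7, -0.2, -19.9]
ft_force: [1.0, -0.2, 0.5]
finger_gap: 0.0001
finger_force: 0.0
```

Run:
```python
from h import *
S=cam("side","pics/side6.png");T=cam("top","pics/top6.png")
c=lambda im,x,y,w,h,k: cv2.resize(im[y:y+h,x:x+w],None,fx=k,fy=k,interpolation=cv2.INTER_NEAREST)
cv2.imwrite("pics/h5.png",np.hstack([c(S["frame"],340,200,80,120,5),c(T["frame"],300,120,80,120,5)]))
H=np.array([608.5,-98])/1000
for th in(78.8,82,86): 
  a=np.radians(th);u=np.array([np.cos(a),np.sin(a)])
  for x,z in((184,.166),(20,.166),(184,.020)): print(th,x,z,np.round(pr(S,[*(H+u*x/1000),z]),1),np.round(pr(T,[*(H+u*x/1000),z]),1))
```

```text
78.8 184 0.166 [370.2 221.2] [327.6 164.9]
78.8 20 0.166 [388.4 263. ] [407.4 182. ]
78.8 184 0.02 [366.7 260.3] [326.5 184.9]
82 184 0.166 [366.5 221.7] [326.7 169.7]
82 20 0.166 [388. 263.] [407.3 182.6]
82 184 0.02 [363.2 260.8] [325.6 189.2]
86 184 0.166 [362.  222.5] [325.9 175.8]
86 20 0.166 [387.4 263.2] [407.2 183.2]
86 184 0.02 [359.1 261.7] [324.9 194.6]
```

View pics/h5.png

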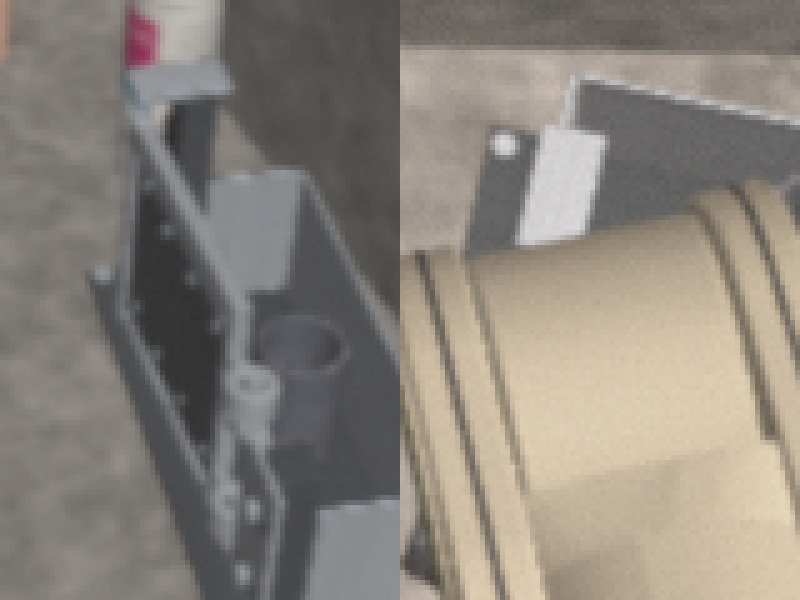

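h5: the gate lies shut with its free end under the keeper; the lower free corner is at (364,262.5), giving θ≈79° against 78.8° for shut. I'll press once more gently and compare pressed and released images for any rebound.

>>> servo_tool(rows=[[[0,0,0],[3,0,4],0],[[0,0,0],[4,0,3],0],[[0,0,0],[4,0,0],0],[[0,0,0],[3,0,0],0],[[0,0,0],[1.2,0,0],0],[[0,0,0],[0.3,0,0],0],[[0,0,0],[0.2,0,0],0],[[0,0,0],[0.1,0,0],0],[[0,0,0],[0.05,0,0],0],[[0,0,0],[0,0,0],0]])

```text
t: 22.28
tool_pos: [0.6156, 0.0154, 0.1368]
eef_rot: [179.9, 0.3, -20.0]
ft_force: [-10.7, 0.0, -0.2]
finger_gap: 0.0001
finger_force: 5.1
```

Run:
```python
from h import *
np.save("pressed.npy",np.mean([cam("side")["frame"].astype(float) for _ in range(5)],0)); s=r.get_state();print(s["tool_pos"],s["ft_force"])
```

```text
[0.61562905 0.01547554 0.13675611] [-10.52291198   0.57828116   0.70213445]
```

>>> servo_tool(rows=[[[0,0,0],[-0.3,0,0],0],[[0,0,0],[-1.5,0,0],0],[[0,0,0],[-3,0,0],0],[[0,0,0],[-4,0,0],0],[[0,0,0],[-4,0,-3],0],[[0,0,0],[-3,0,-4],0],[[0,0,0],[0,0,-4],0],[[0,0,0],[0,0,0],0],[[0,0,0],[0,0,0],0]])

```text
t: 23.65
tool_pos: [0.47, 0.069, 0.2474]
eef_rot: [-180.0, -0.0, -20.0]
ft_force: [0.4, -0.4, 0.1]
finger_gap: -0.0003
finger_force: 0.0
```

Run:
```python
from h import *
a=np.load("pressed.npy").mean(2);b=np.mean([cam("side")["frame"].astype(float) for _ in range(5)],0).mean(2);c=cv2.imread("pics/side6.png").astype(float).mean(2)
w=np.s_[228:262,362:380]   # free end part
for n,x in(("pressed-rel",a),("before-rel",c)): print(n,cv2.phaseCorrelate(x[w].copy(),b[w].copy()),np.abs(x[w]-b[w]).mean())
w=np.s_[245:268,358:372]   # lower free corner, gate front edge vs floor
print(cv2.phaseCorrelate(a[w].copy(),b[w].copy()),np.abs(a[w]-b[w]).mean())
print(np.round(a[250,358:372]).astype(int));print(np.round(b[250,358:372]).astype(int));print(np.round(c[250,358:372]).astype(int))
print(r.get_state()["ft_force"],r.get_state()["t"])
```

```text
pressed-rel ((-0.674919202589356, -0.09342306215279095), 0.562102594529637) 13.37429193899782
before-rel ((2.2717051957994956, 0.04595877441476759), 0.6014470192180631) 21.37559912854031
((0.3852365908153077, 0.09965458272906247), 1.0117659713776794) 3.1596273291925456
[115 116 119 120 120 122 124 123 117 111 111  93  64  53]
[117 118 121 122 122 123 125 125 119 118 120  87  57  53]
[117 118 121 122 120 114 115 120  89  59  55  53  54  54]
[ 0.1992162  -0.00652655 -0.16205274] 23.9
```

Run:
```python
from h import *
b=cam("side")["frame"].astype(float).mean(2)
print(np.round(b[250,358:372]).astype(int)); print(r.sign_off())
```

```text
[116 117 121 123 121 124 124 125 119 117 120  86  59  52]
the job is handed in; nothing more can be done
None
```

The gate is hung with both knuckles down on the pins and pushed shut under the keeper. It sprang back about 6 mm after the first push, so I pressed it again to a hard stop at about 10 N. It then held to within about 0.5 mm, and I handed the job in at about 24 s. I judged the buffer contact by force and image position, because the buffer itself was not visible.

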